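# Hang the sound core-plug hanger on the oven rail

## Task

Three core-plug hangers stand in the stand, and the rubber grip of just one is still soft; the other two have baked hard. Find the soft one by squeezing, hook it onto the open half of the rail and slide it along the rail, under the guard strips, until it just touches the brass marker collar without pushing the collar along, then let go of it. Leave the hard ones standing in their pockets and do not disturb the other things on the bench.

Things in the scene. Friction and masses are not known exactly. Their poses are not given: they have to be found in the camera images.
- hanger_a_grip (a point): One of three look-alike steel hangers (0.2-0.4 kg, 154 mm tall), upright in a pocket of the stand, in no fixed order. Point: centre of its rubber grip at the top, 30 (x) x 24 (y) x 36 mm high; a cap 18 mm wide ends 20 mm above it. Squeeze along x at 20 N: a soft grip gives about 10 mm in all (30 to 20 mm) and springs back, a hard one under 2 mm. z up, x to the hook's open side.
- hanger_a_hook (a point): Same hanger: point on the rail's axis when seated, 52 mm under the grip centre, 82 above the 40 mm square foot. C hook, 24 mm wide along y: top strip 6 to 10 mm above the point; uprights at x = +-12 to 16 mm, the -x one closed, the +x one a lip ending 12 mm below the point; opening below it down to an arm 44 mm below. Rail enters sideways from +x, hanger 18 to 38 mm higher than seated; then lower.
- hanger_b_grip (a point): One of three look-alike steel hangers (0.2-0.4 kg, 154 mm tall), upright in a pocket of the stand, in no fixed order. Point: centre of its rubber grip at the top, 30 (x) x 24 (y) x 36 mm high; a cap 18 mm wide ends 20 mm above it. Squeeze along x at 20 N: a soft grip gives about 10 mm in all (30 to 20 mm) and springs back, a hard one under 2 mm. z up, x to the hook's open side.
- hanger_b_hook (a point): Same hanger: point on the rail's axis when seated, 52 mm under the grip centre, 82 above the 40 mm square foot. C hook, 24 mm wide along y: top strip 6 to 10 mm above the point; uprights at x = +-12 to 16 mm, the -x one closed, the +x one a lip ending 12 mm below the point; opening below it down to an arm 44 mm below. Rail enters sideways from +x, hanger 18 to 38 mm higher than seated; then lower.
- hanger_c_grip (a point): One of three look-alike steel hangers (0.2-0.4 kg, 154 mm tall), upright in a pocket of the stand, in no fixed order. Point: centre of its rubber grip at the top, 30 (x) x 24 (y) x 36 mm high; a cap 18 mm wide ends 20 mm above it. Squeeze along x at 20 N: a soft grip gives about 10 mm in all (30 to 20 mm) and springs back, a hard one under 2 mm. z up, x to the hook's open side.
- hanger_c_hook (a point): Same hanger: point on the rail's axis when seated, 52 mm under the grip centre, 82 above the 40 mm square foot. C hook, 24 mm wide along y: top strip 6 to 10 mm above the point; uprights at x = +-12 to 16 mm, the -x one closed, the +x one a lip ending 12 mm below the point; opening below it down to an arm 44 mm below. Rail enters sideways from +x, hanger 18 to 38 mm higher than seated; then lower.
- rail_mid (a point): Middle of the rack's fixed steel rail, on its axis, 125 mm above the bench: 12 mm round, along y, between posts at y = +-155 mm, over a 120 x 340 x 10 mm base. Half y > 0 is open. Over half y < 0 lie two guard strips, 16 to 19 mm above the axis, x = 8 to 28 mm each side; only a hanger's stem (6 mm in x, 14 in y) fits the slot between, so slide in from the open half. z up, x away from robot.
- collar (a point): Centre of the brass marker collar on the rail's guarded half, 60 to 130 mm from rail_mid: ring 24 mm across, 12 mm long along the rail, with a thumb screw up through the slot to 24.5 mm above the axis. Held by friction only: it slips under more than about 10 N. Axes as the rail's. When a hook just touches it, the hook point is 18 mm from this point along the rail.
- stand: Grey plastic stand, fixed, 56 x 196 x 25 mm, with three 44 x 44 mm pockets in a row along its y, 70 mm apart, the middle one at its centre; pocket floors 5 mm above the bench, walls 20 mm high. Origin: centre of its underside. The hangers stand in it with their x along its x.
- beaker: Bystander, not to be disturbed: glass beaker, 70 mm across, 90 mm tall; origin at the centre of its underside.
- solvent: Bystander, not to be disturbed: amber bottle, 64 mm across, 150 mm tall; origin at the centre of its underside.
- plug_1: Bystander, not to be disturbed: spare stone plug, 38 mm across, 50 mm tall; origin at the centre of its underside.
- plug_2: Bystander, not to be disturbed: spare reddish stone plug, 38 mm across, 60 mm tall; origin at the centre of its underside.
- fitting: Bystander, not to be disturbed: brass fitting, 28 mm across, 30 mm tall; origin at the centre of its underside.
- gland: Bystander, not to be disturbed: steel gland ring, 56 mm across, 14 mm tall; origin at the centre of its underside.

How it is judged:
On the way:
1. the soft-grip hanger sits fully on the open half of the rail, clear of the guard strips (x of soft_hanger in the frame of rail_mid between -0.008 and 0.008 m and z of soft_hanger in the frame of rail_mid between -0.005 and 0.005 m and y of soft_hanger in the frame of rail_mid between 0.01 and 0.145 m), for 0.2 s.
At the end, for the whole second after the job is handed in: The soft hanger hangs seated on the rail (hook point within 8 mm sideways, 4 mm in height; upright within 0.15 rad), its hook within 3 mm of the collar, on the side of the open half; collar within 8 mm of its start; hard hangers within 20 mm of theirs (x of soft_hanger in the frame of rail_mid between -0.008 and 0.008 m and z of soft_hanger in the frame of rail_mid between -0.004 and 0.004 m and y of soft_hanger in the frame of collar between 0.012 and 0.021 m and angle between soft_hanger's own z axis and vertical below 0.15 rad and distance of collar from where it was at the start of the episode below 0.008 m and distance of each of hard_hanger_1, hard_hanger_2 from where it was at the start of the episode below 0.02 m); the robot touches nothing.
It fails at once if a bystander on the bench is moved by more than 30 mm (distance of any of beaker, solvent, plug_1, plug_2, fitting, gland from where it was at the start of the episode above 0.03 m).
It also fails if it takes over 54 s, if anything falls off the work surface, if the arm or the gripper's body presses on something with over 40 N, if the wrist force passes 120 N, or if a joint passes its speed limit or range.

## Robot

A 6-joint arm with a two-finger parallel gripper is mounted at the origin on the work surface. World frame = base frame: x ahead of the robot, y to its left, z up, the work surface at z = 0. Lengths are in m, angles in rad, forces in N, time in s.
With the tool pointing down it reaches from about 0.325 to 1 m from the base axis. Payload 5.1 kg.
Tool frame: the origin (TCP) lies midway between the tips of the shut fingers; the grasp point (between the pads) lies 19 mm behind it (hold_point_z is the distance from the TCP to the grasp point, in m); z points along the fingers, y is the direction in which the jaws open and shut (so a half turn about z gives the same grasp; the last joint's range is limited). The gripper opens to 85 mm and grips with 20 to 120 N. Pads are 22 mm wide; open, the fingers measure 114 mm over their backs; the gripper's body (76 mm by 85 mm) begins 54 mm behind the grasp point. The pads swing forward as they close: fully open they stand 13 mm farther back than shut.
Start: joints at [-1.3, 0.124, 1.65, -0, 1.367, -0.083], TCP at [0.225, -0.61, 0.231] pointing down, gripper open.
Joint ranges: [-2.61, 2.61], [-1.02, 2.33], [0.03, 2.71], [-1.35, 4.49], [0.32, 2.68], [-2.91, 2.91]. Speed limits (rad/s): [2.57, 2.57, 3.14, 3.14, 3.14, 3.14].

## Interface

Orientations are given as a unit quaternion [w, x, y, z].
In Python, from station import * gives the robot as it stands.
- The arm moves only by the tool apply_moves, never from a script. Its argument "deltas" is a list of rows, each an object with "linear": the shift along the tool's x, y, z in cm, a list of three; "turn": the turn about the tool's z in units of 8 degrees (1.0 is 8 degrees). In form: [{"linear": [x, y, z], "turn": turn}, ...]. A call has exactly 8 rows; each row is the pose to reach, as a shift and turn from the pose measured when the call began, along the tool's axes at that moment; what a row does not reach only later rows make up. A row lasts 1/10 s, in which the tool goes at most 50 mm and 8.59 degrees, less where a joint would pass 70% of its speed; a pose out of reach is approached as far as the arm can. A call with a gripper value outside its range is refused whole. "grip" is the finger opening in cm, from 0 to 8.54, set as the call begins (left out, the last holds). The fingers move at their own pace and stop on an object; the grip force is fixed at half the most. Time passes only in rows, so rows that repeat a pose let the fingers close, or fill a call up. It gives the time, the measured TCP pose, the force and the opening at its end, in the units of the state.
- state(): the state, without advancing time (a new reading comes with each control period).
- camera(name): name is "scene" or "top" or "wrist"; returns the picture (480x640x3 uint8, red, green, blue); there is no depth.
- camera_model(name): a dict with "fov_y" (degrees; the focal length in pixels is half the picture's height over the tangent of half this angle, whatever the lens; pixels are square), "cx", "cy" (the principal point, pixels), "extrinsics" (4x4, takes a point from world to camera coordinates). Camera axes: x right, y down, z forward; pixel columns grow to the right and rows downward; lengths in m; the calibration is good to about 2 mm. A picture is of the moment at which its call begins: read the wrist's pose just before it. camera_model takes no time and is no camera call; for the wrist camera it gives the pose at the moment of the call.
- close_job(): hands the job in, once; it reports no verdict.
The state is a dict: "time": time; "joints": joint angles; "joint_velocities": joint speeds; "tau": joint torques, N m; "position": TCP position; "tcp_rot": TCP orientation; "contact_force": force on the tool from outside, world axes, zero at the start; "wrist_torque": the same for the moment, N m; "finger_gap": finger opening in m.
Only numpy, scipy, OpenCV 4.12 (cv2) and the standard library are available. Lean on these libraries where they do the work, as an engineer would, in place of code of your own. Each camera call takes 0.05 s, during which the arm holds its last target. There are 200 camera calls.

## Working session

There is one attempt and no reset: what is moved stays moved. The work goes in short steps, Python scripts to look and compute and a tool call to move; the robot and the scene stay as the last step left them, time stands still between calls to the robot, and variables do not carry over. Pictures are saved under pics/ and viewed, about 8 in all and at most 12, crops included, and the job is handed in when it is done.

Besides the shell and the picture viewer there is one more tool, called after "Emit:" as name(argument=value, ...), one argument or row to a line, values as JSON. apply_moves: Moves the arm, as the interface text tells. Its arguments: {"type":"object","properties":{"deltas":{"type":"array"},"grip":{"type":"number"}},"required":["deltas"]}

```bash
mkdir -p pics; ls; python3 - <<'E'
from station import *
import cv2,numpy as np
np.set_printoptions(precision=4,suppress=True)
for n in("scene","top"):
    cv2.imwrite(f"pics/{n}0.png",camera(n)[:,:,::-1]); m=camera_model(n); print(n,m["fov_y"],m["cx"],m["cy"]);print(np.array(m["extrinsics"]))
print(state())
E
```

```text
pics
scene 42.93396525773546 308.1644984996936 234.49187130494283
[[-0.8492  0.528  -0.0012  0.4611]
 [ 0.3798  0.6093 -0.6961 -0.1401]
 [-0.3668 -0.5916 -0.7179  1.366 ]
 [ 0.      0.      0.      1.    ]]
top 48.3554425333657 316.9780838639807 239.33208880318895
[[ 0.0042 -1.     -0.0046  0.0294]
 [-0.9853 -0.0033 -0.1708  0.5771]
 [ 0.1708  0.0052 -0.9853  1.0429]
 [ 0.      0.      0.      1.    ]]
{'time': 0.1, 'joints': array([-1.2996,  0.1245,  1.6516,  0.    ,  1.3675, -0.0826]), 'joint_velocities': array([-0.0004, -0.0025, -0.0025, -0.0016, -0.0002, -0.0006]), 'tau': array([  0.0009, -42.4933, -36.6653,  -0.    ,   0.004 ,   0.    ]), 'position': array([ 0.225 , -0.6092,  0.2301]), 'tcp_rot': array([-0.001 ,  0.9844,  0.176 , -0.0001]), 'contact_force': array([ 0.8767, -0.1455,  0.3705]), 'wrist_torque': array([ 0.0026,  0.0233, -0.0612]), 'finger_gap': 0.0856595873080123}
```

View pics/top0.png

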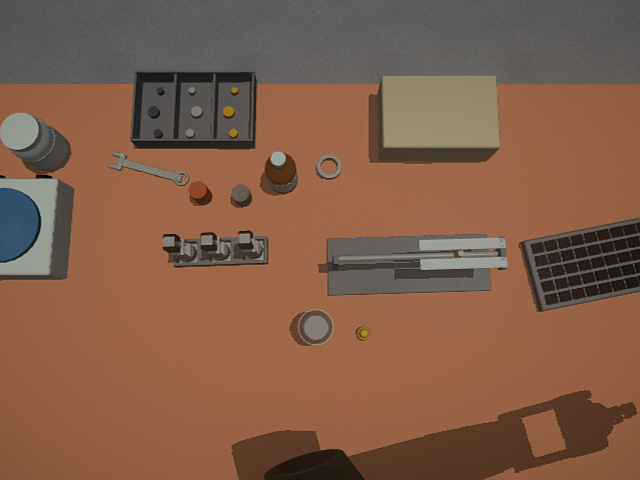

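View pics/scene0.png

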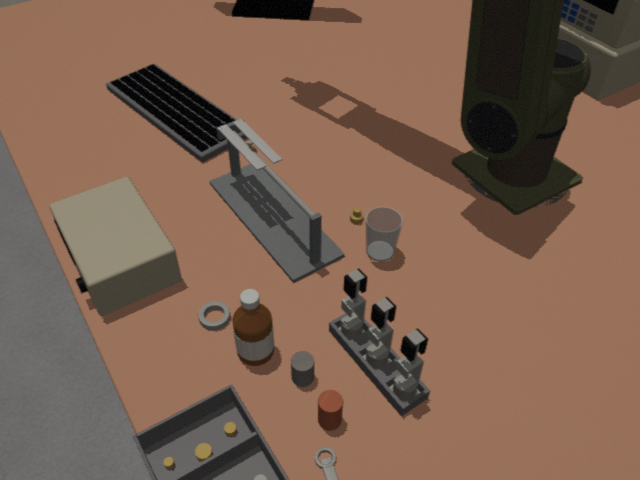

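The top view shows the hanger caps near (171,242), (209,241) and (246,239), the rail from (335,260) to (503,252), and the collar near (458,254). The scene view shows the same hangers at (355,280), (383,312) and (414,345). Next I'll zoom in on the hangers and rail.

```bash
cat > h.py <<'E'
from station import *
import cv2,numpy as np
np.set_printoptions(precision=4,suppress=True)
def ray(n,px,m=None):
    m=m or camera_model(n);E=np.array(m["extrinsics"]);f=240/np.tan(np.radians(m["fov_y"]/2))
    d=E[:3,:3].T@np.array([(px[0]-m["cx"])/f,(px[1]-m["cy"])/f,1]);return -E[:3,:3].T@E[:3,3],d
def onz(n,px,z,m=None):
    c,d=ray(n,px,m);return c+d*(z-c[2])/d[2]
def proj(n,p,m=None):
    m=m or camera_model(n);E=np.array(m["extrinsics"]);f=240/np.tan(np.radians(m["fov_y"]/2))
    q=E[:3,:3]@np.array(p)+E[:3,3];return np.array([m["cx"]+f*q[0]/q[2],m["cy"]+f*q[1]/q[2]])
E
python3 - <<'E'
from h import *
t=cv2.imread("pics/top0.png");s=cv2.imread("pics/scene0.png")
a=cv2.resize(t[222:282,150:282],(792,360),interpolation=cv2.INTER_CUBIC)
b=cv2.resize(t[228:300,320:512],(792,297),interpolation=cv2.INTER_CUBIC)
cv2.imwrite("pics/c1.png",np.vstack([a,b])[:600])
c=cv2.resize(s[260:410,320:450],(520,600),interpolation=cv2.INTER_CUBIC)
cv2.imwrite("pics/c2.png",c)
E
```

```text
(no output)
```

View pics/c1.png

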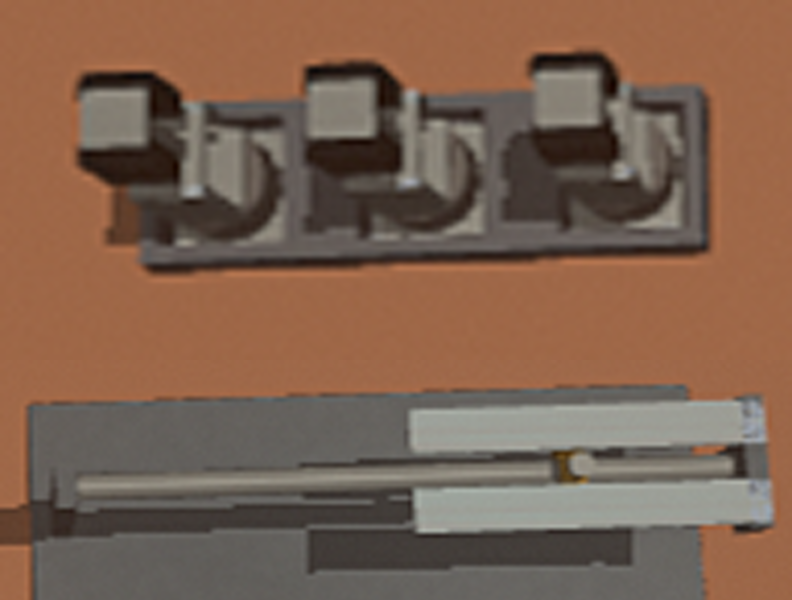

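View pics/c2.png

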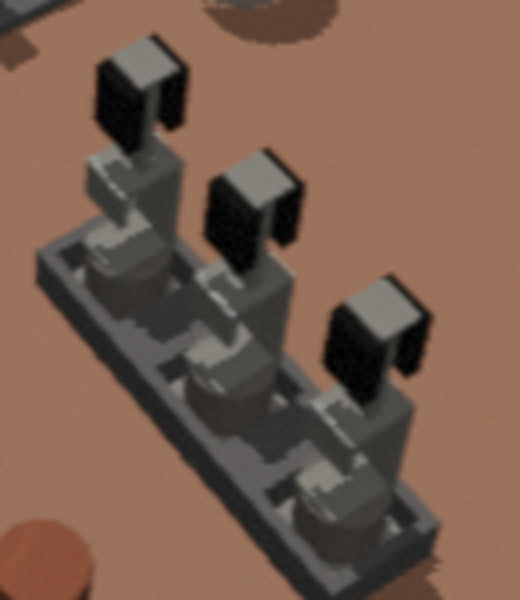

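The crops show caps with black rubber pads on the x faces. The lips point away from the robot (world +x), and the rail, collar and screw can be measured.

```bash
python3 - <<'E'
from h import *
a=lambda u,v:(150+u/6,222+v/6)
b=lambda u,v:(320+u/4.125,228+(v-360)/4.125)
c=lambda u,v:(320+u/4,260+v/4)
for u,v in((113,118),(342,108),(569,97)): print("cap top",onz("top",a(u,v),.159)[:2])
for u,v in((145,62),(263,180),(384,309)): print("cap scene",onz("scene",c(u,v),.159)[:2])
for u,v in((148,265),(706,245),(703,92)): print("stand corner",onz("top",a(u,v),.025)[:2])
L=onz("top",b(78,487),.125);R=onz("top",b(735,466),.125);C=onz("top",b(565,467),.125);S=onz("top",b(582,464),.1495)
print("rail",L,R,"yaw",np.arctan2(L[0]-R[0],-(L[1]-R[1])),"coll",C,"screw",S)
for u,v in((410,430),(413,510),(770,505)): print("strip",onz("top",b(u,v),.144)[:2])
E
```

```text
cap top [0.5528 0.3032]
cap top [0.5562 0.2331]
cap top [0.5598 0.1636]
cap scene [0.5591 0.1677]
cap scene [0.5548 0.2379]
cap scene [0.553  0.3067]
stand corner [0.5238 0.3268]
stand corner [0.5315 0.1339]
stand corner [0.5852 0.136 ]
rail [ 0.5268 -0.0104  0.125 ] [ 0.5376 -0.3112  0.125 ] yaw -3.1058137695060983 coll [ 0.5369 -0.2335  0.125 ] screw [ 0.5347 -0.2348  0.1495]
strip [ 0.5507 -0.1594]
strip [ 0.5144 -0.1597]
strip [ 0.5172 -0.3196]
```

```bash
cat >> h.py <<'E'
from scipy.spatial.transform import Rotation as Rn
def mv(p,yaw=None):
    """print shift (cm, tool axes) and turn (8 deg) to TCP p with jaw axis at world angle yaw"""
    s=state();q=s["tcp_rot"];R=Rn.from_quat([q[1],q[2],q[3],q[0]]).as_matrix()
    y=np.arctan2(R[1,1],R[0,1]);t=0 if yaw is None else -np.degrees(yaw-y)/8
    print("lin",(R.T@(np.array(p)-s["position"])*100).round(2),"turn",round(t,2),"jaw yaw",round(y,3),"tilt",R[:2,2],"pos",s["position"],"t",s["time"],"F",s["contact_force"],"gap",s["finger_gap"])
E
python3 -c "
from h import *
mv([.5595,.1655,.23],.045)"
```

```text
lin [ 58.22 -61.08   0.14] turn -9.04 jaw yaw -1.217 tilt [-0.0005  0.0019] pos [ 0.225  -0.6092  0.2301] t 0.1 F [ 0.8767 -0.1455  0.3705] gap 0.0856595873080123
```

Emit:
apply_moves(
  deltas=[
    {"linear":[3.4,-3.6,0],"turn":-0.5},
    {"linear":[6.8,-7.2,0],"turn":-1.0},
    {"linear":[10.2,-10.8,0],"turn":-1.5},
    {"linear":[13.6,-14.4,0],"turn":-2.0},
    {"linear":[17,-18,0],"turn":-2.6},
    {"linear":[20.4,-21.6,0],"turn":-3.2},
    {"linear":[23.8,-25.2,0],"turn":-3.8},
    {"linear":[27.2,-28.8,0],"turn":-4.4},
  ],
  grip=8.5,
)

```text
time: 0.9
position: [0.3805, -0.2428, 0.2304]
tcp_rot: [-0.001, 0.884, 0.467, 0.0]
contact_force: [1.3, -0.6, 0.4]
finger_gap: 0.0847
```

```bash
python3 -c "
from h import *
mv([.5595,.1655,.23],.045)"
```

```text
lin [43.81 -8.27  0.11] turn -4.62 jaw yaw -0.6 tilt [-0.0005  0.002 ] pos [ 0.3805 -0.2428  0.2304] t 0.9 F [ 1.2636 -0.6365  0.3591] gap 0.08472659742197705
```

Emit:
apply_moves(
  deltas=[
    {"linear":[4.9,-0.9,0],"turn":-0.6},
    {"linear":[9.8,-1.9,0],"turn":-1.2},
    {"linear":[14.7,-2.8,0],"turn":-1.8},
    {"linear":[19.6,-3.7,0],"turn":-2.4},
    {"linear":[24.5,-4.6,0],"turn":-3.0},
    {"linear":[29.4,-5.6,0],"turn":-3.6},
    {"linear":[34,-6.4,0],"turn":-4.2},
    {"linear":[38,-7.2,0],"turn":-4.6},
  ],
)

```text
time: 1.7
position: [0.5358, 0.114, 0.2305]
tcp_rot: [-0.001, 0.69, 0.723, 0.0]
contact_force: [0.7, 0.3, 0.8]
finger_gap: 0.0852
```

```bash
python3 -c "
from h import *
mv([.5595,.1655,.215],.045)
m=camera_model('wrist');cv2.imwrite('pics/w1.png',camera('wrist')[:,:,::-1])
print(m['fov_y'],np.array(m['extrinsics']))
for p in ((.5595,.1655,.159),(.5555,.2355,.159)):print(proj('wrist',p,m))"
```

```text
lin [5.03 2.61 1.56] turn 0.01 jaw yaw 0.047 tilt [-0.001  0.002] pos [0.5358 0.114  0.2305] t 1.7 F [0.6689 0.3444 0.7505] gap 0.08523191662531082
63.4069795105485 [[ 0.9989  0.0464 -0.0023 -0.5406]
 [ 0.045  -0.9563  0.2889  0.0466]
 [ 0.0112 -0.2887 -0.9573  0.4067]
 [ 0.      0.      0.      1.    ]]
[367.3267 160.2725]
[370.7225  17.162 ]
```

View pics/w1.png

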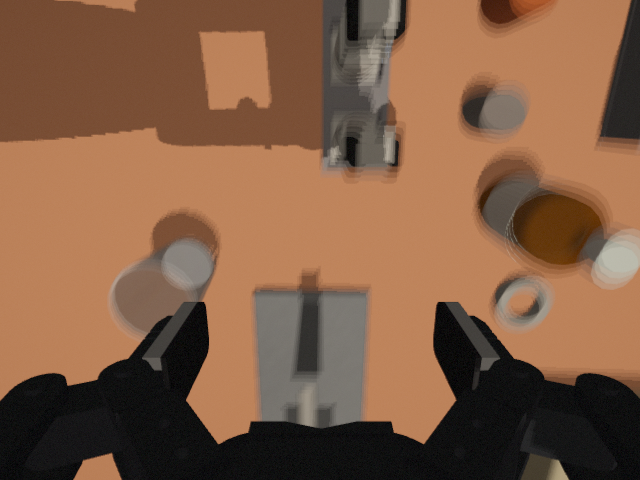

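The nearest hanger cap is at about (372,150), with its pads at x=351 and 399. That is within about 5 mm of my prediction, and the picture is blurred by motion. I'll descend over it.

Emit:
apply_moves(
  deltas=[
    {"linear":[2.7,1.4,0]},
    {"linear":[5.3,2.7,0]},
    {"linear":[5.3,2.7,1.5]},
    {"linear":[5.3,2.7,4.5]},
    {"linear":[5.3,2.7,7.5]},
    {"linear":[5.3,2.7,10]},
    {"linear":[5.3,2.7,10.9]},
    {"linear":[5.3,2.7,10.9]},
  ],
)

```text
invalid input
```

```bash
python3 -c "
from h import *
m=camera_model('wrist');cv2.imwrite('pics/w2.png',camera('wrist')[:,:,::-1])
mv([.561,.168,.121],.045)
for p in ((.5610,.168,.159),):print(proj('wrist',p,m))"
```

```text
lin [ 5.1   2.75 10.94] turn 0.02 jaw yaw 0.048 tilt [-0.0014  0.003 ] pos [0.5362 0.1154 0.2303] t 1.8 F [-0.2567  0.2079 -0.7669] gap 0.08479054969444266
[367.522  163.9997]
```

View pics/w2.png

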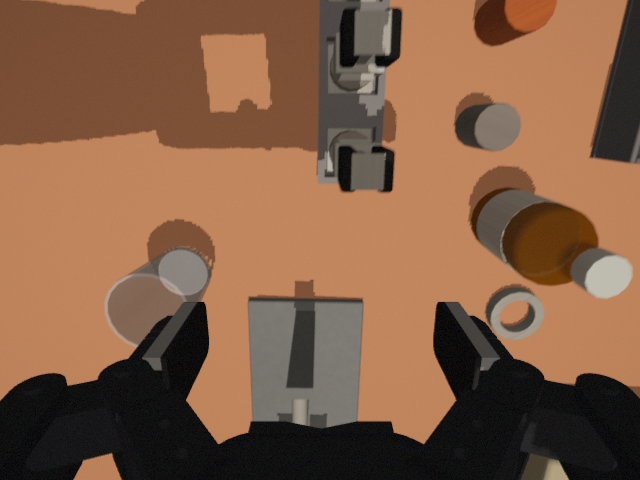

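The sharp picture puts the cap at about (368,167), against a predicted (367.5,164), so the target is good. The move was refused because "turn" is required in every row.

Emit:
apply_moves(
  deltas=[
    {"linear":[2.7,1.4,0],"turn":0},
    {"linear":[5.0,2.75,0],"turn":0},
    {"linear":[5.0,2.75,1.5],"turn":0},
    {"linear":[5.0,2.75,4.5],"turn":0},
    {"linear":[5.0,2.75,7.5],"turn":0},
    {"linear":[5.0,2.75,10],"turn":0},
    {"linear":[5.0,2.75,10.9],"turn":0},
    {"linear":[5.0,2.75,10.9],"turn":0},
  ],
)

```text
time: 2.6
position: [0.5593, 0.1658, 0.1191]
tcp_rot: [-0.003, 0.69, 0.724, -0.001]
contact_force: [-0.1, 0.4, 0.9]
finger_gap: 0.0853
```

```bash
python3 -c "
from h import *
mv([.561,.167,.121],.045)"
```

```text
lin [ 0.11  0.17 -0.19] turn 0.02 jaw yaw 0.047 tilt [-0.0059  0.0019] pos [0.5593 0.1658 0.1191] t 2.6 F [-0.1165  0.4419  0.9294] gap 0.08534942231237506
```

Emit:
apply_moves(
  deltas=[
    {"linear":[0.1,0.1,-0.2],"turn":0},
    {"linear":[0.1,0.1,-0.2],"turn":0},
    {"linear":[0.1,0.1,-0.2],"turn":0},
    {"linear":[0.1,0.1,-0.2],"turn":0},
    {"linear":[0.1,0.1,-0.2],"turn":0},
    {"linear":[0.1,0.1,-0.2],"turn":0},
    {"linear":[0.1,0.1,-0.2],"turn":0},
    {"linear":[0.1,0.1,-0.2],"turn":0},
  ],
  grip=2.2,
)

```text
time: 3.4
position: [0.5611, 0.1671, 0.1225]
tcp_rot: [-0.002, 0.69, 0.724, -0.0]
contact_force: [0.1, -0.1, 4.9]
finger_gap: 0.0291
```

Emit:
apply_moves(
  deltas=[
    {"linear":[0,0,0],"turn":0},
    {"linear":[0,0,0],"turn":0},
    {"linear":[0,0,0],"turn":0},
    {"linear":[0,0,0],"turn":0},
    {"linear":[0,0,0],"turn":0},
    {"linear":[0,0,0],"turn":0},
    {"linear":[0,0,0],"turn":0},
    {"linear":[0,0,0],"turn":0},
  ],
  grip=1.8,
)

```text
time: 4.2
position: [0.5612, 0.1671, 0.1225]
tcp_rot: [-0.002, 0.69, 0.724, -0.0]
contact_force: [0.1, 0.3, 2.5]
finger_gap: 0.0295
```

The gap held at 29.5 mm, so this hanger is hard. On to the middle one.

Emit:
apply_moves(
  deltas=[
    {"linear":[0,0,0],"turn":0},
    {"linear":[0,0,0],"turn":0},
    {"linear":[0,0,0],"turn":0},
    {"linear":[0,0,0],"turn":0},
    {"linear":[0,0,-2],"turn":0},
    {"linear":[0,0,-4],"turn":0},
    {"linear":[0,0,-6],"turn":0},
    {"linear":[0,0,-7],"turn":0},
  ],
  grip=8.5,
)

```text
time: 5.0
position: [0.5623, 0.1671, 0.1947]
tcp_rot: [-0.001, 0.69, 0.724, 0.001]
contact_force: [0.4, 0.0, -0.1]
finger_gap: 0.0849
```

Emit:
apply_moves(
  deltas=[
    {"linear":[3.5,0,0],"turn":0},
    {"linear":[7,0,0],"turn":0},
    {"linear":[7,0,2],"turn":0},
    {"linear":[7,0,4],"turn":0},
    {"linear":[7,0,6],"turn":0},
    {"linear":[7,0,6.6],"turn":0},
    {"linear":[7,0,6.6],"turn":0},
    {"linear":[7,0,6.6],"turn":0},
  ],
)

```text
time: 5.8
position: [0.5594, 0.2373, 0.1296]
tcp_rot: [-0.001, 0.69, 0.724, 0.001]
contact_force: [0.2, -0.6, -0.0]
finger_gap: 0.0849
```

```bash
python3 -c "
from h import *
mv([.5577,.237,.121],.045)"
```

```text
lin [-0.02 -0.17  0.86] turn 0.02 jaw yaw 0.047 tilt [0.0002 0.0032] pos [0.5594 0.2373 0.1296] t 5.8 F [ 0.2239 -0.5829 -0.0247] gap 0.08486851009290923
```

Emit:
apply_moves(
  deltas=[
    {"linear":[0,-0.15,0.8],"turn":0},
    {"linear":[0,-0.15,0.8],"turn":0},
    {"linear":[0,-0.15,0.8],"turn":0},
    {"linear":[0,-0.15,0.8],"turn":0},
    {"linear":[0,-0.15,0.8],"turn":0},
    {"linear":[0,-0.15,0.8],"turn":0},
    {"linear":[0,-0.15,0.8],"turn":0},
    {"linear":[0,-0.15,0.8],"turn":0},
  ],
  grip=2.0,
)

```text
time: 6.6
position: [0.5581, 0.2374, 0.1225]
tcp_rot: [-0.001, 0.69, 0.724, 0.002]
contact_force: [-1.7, 0.3, 5.9]
finger_gap: 0.02
```

Emit:
apply_moves(
  deltas=[
    {"linear":[0,0,0],"turn":0},
    {"linear":[0,0,0],"turn":0},
    {"linear":[0,0,0],"turn":0},
    {"linear":[0,0,0],"turn":0},
    {"linear":[0,0,0],"turn":0},
    {"linear":[0,0,0],"turn":0},
    {"linear":[0,0,0],"turn":0},
    {"linear":[0,0,0],"turn":0},
  ],
  grip=1.8,
)

```text
time: 7.4
position: [0.5583, 0.2374, 0.1226]
tcp_rot: [-0.001, 0.69, 0.724, 0.002]
contact_force: [0.1, 0.7, 3.3]
finger_gap: 0.0184
```

The gap fell to 18.4 mm, so the middle hanger is soft. I'll grip it firmly and lift.

Emit:
apply_moves(
  deltas=[
    {"linear":[0,0,0],"turn":0},
    {"linear":[0,0,0],"turn":0},
    {"linear":[0,0,0],"turn":0},
    {"linear":[0,0,-0.5],"turn":0},
    {"linear":[0,0,-1.5],"turn":0},
    {"linear":[0,0,-2.5],"turn":0},
    {"linear":[0,0,-4],"turn":0},
    {"linear":[0,0,-5],"turn":0},
  ],
  grip=0.5,
)

```text
time: 8.2
position: [0.5588, 0.2374, 0.1747]
tcp_rot: [-0.0, 0.69, 0.724, 0.003]
contact_force: [-0.2, -0.1, -2.5]
finger_gap: 0.0173
```

Emit:
apply_moves(
  deltas=[
    {"linear":[0,0,-2],"turn":0},
    {"linear":[0,0,-4],"turn":0},
    {"linear":[0,-1,-5.5],"turn":0},
    {"linear":[0,-2.5,-6],"turn":0},
    {"linear":[0,-4,-6],"turn":0},
    {"linear":[0,-5.5,-6],"turn":0},
    {"linear":[0,-7,-6],"turn":0},
    {"linear":[0,-8,-6],"turn":0},
  ],
)

```text
time: 9.0
position: [0.478, 0.2334, 0.2354]
tcp_rot: [-0.0, 0.69, 0.724, 0.003]
contact_force: [0.1, -0.1, -2.3]
finger_gap: 0.0175
```

```bash
python3 -c "
from h import *
mv([.48,-.1,.232],.036)"
```

```text
lin [-33.31  -1.39   0.19] turn 0.08 jaw yaw 0.048 tilt [0.004  0.0047] pos [0.478  0.2334 0.2354] t 9.0 F [ 0.0757 -0.0775 -2.3469] gap 0.01750519040613842
```

Emit:
apply_moves(
  deltas=[
    {"linear":[-3.5,-0.1,0],"turn":0.1},
    {"linear":[-8,-0.3,0],"turn":0.1},
    {"linear":[-12.5,-0.5,0],"turn":0.1},
    {"linear":[-17,-0.7,0],"turn":0.1},
    {"linear":[-21.5,-0.9,0],"turn":0.1},
    {"linear":[-26,-1.1,0],"turn":0.1},
    {"linear":[-30,-1.3,0],"turn":0.1},
    {"linear":[-33.3,-1.4,0.2],"turn":0.1},
  ],
)

```text
time: 9.8
position: [0.4799, -0.1022, 0.2331]
tcp_rot: [0.001, 0.696, 0.718, 0.003]
contact_force: [-0.2, 0.7, -2.6]
finger_gap: 0.0173
```

Emit:
apply_moves(
  deltas=[
    {"linear":[0,0,1],"turn":0},
    {"linear":[0,0,2],"turn":0},
    {"linear":[0,0,3],"turn":0},
    {"linear":[0,0,3.7],"turn":0},
    {"linear":[0,0,4.3],"turn":0},
    {"linear":[0,0,4.3],"turn":0},
    {"linear":[0,0,4.3],"turn":0},
    {"linear":[0,0,4.3],"turn":0},
  ],
)

```text
time: 10.6
position: [0.4805, -0.1019, 0.1907]
tcp_rot: [0.001, 0.695, 0.719, 0.004]
contact_force: [0.1, -0.6, -2.0]
finger_gap: 0.0173
```

```bash
python3 -c "
from h import *
mv([.530,-.1,.1886],.036)
for n in('scene','top','wrist'): cv2.imwrite(f'pics/{n}1.png',camera(n)[:,:,::-1])
s=cv2.imread('pics/scene1.png');print(proj('scene',(.53,-.1,.125)))
a=cv2.resize(s[110:290,200:330],(433,600),interpolation=cv2.INTER_CUBIC)
w=cv2.imread('pics/wrist1.png');w=cv2.resize(w,(360,270));w=cv2.copyMakeBorder(w,0,330,0,0,0)
cv2.imwrite('pics/c3.png',np.hstack([a,w]))"
```

```text
lin [0.03 4.95 0.24] turn -0.02 jaw yaw 0.033 tilt [0.007  0.0033] pos [ 0.4805 -0.1019  0.1907] t 10.6 F [ 0.1352 -0.5918 -1.9663] gap 0.017299099400912836
[285.7438 188.0759]
```

View pics/c3.png

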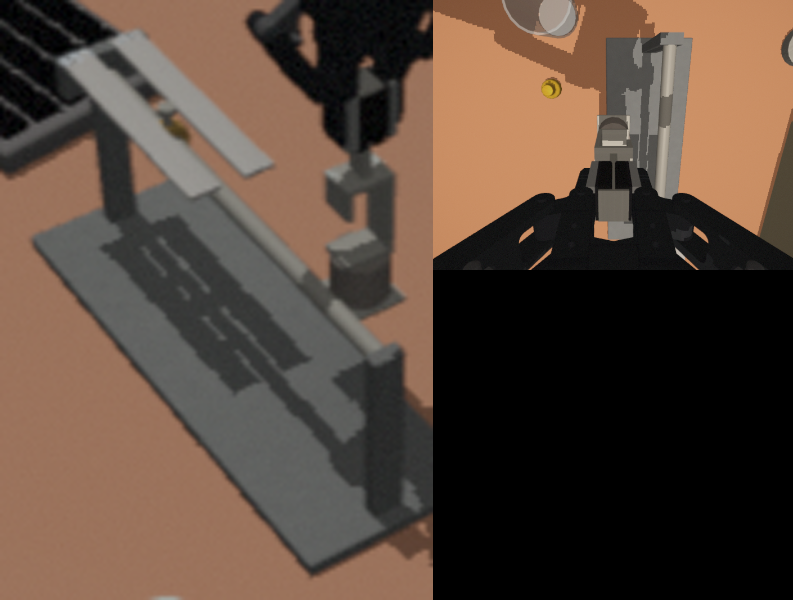

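The hanger is upright in the gripper, lip toward the rail, about 50 mm short of it and at the entry height. I'll bring it in sideways.

Emit:
apply_moves(
  deltas=[
    {"linear":[0,1,0.2],"turn":0},
    {"linear":[0,2,0.2],"turn":0},
    {"linear":[0,2.8,0.2],"turn":0},
    {"linear":[0,3.5,0.2],"turn":0},
    {"linear":[0,4.2,0.2],"turn":0},
    {"linear":[0,4.8,0.2],"turn":0},
    {"linear":[0,5,0.2],"turn":0},
    {"linear":[0,5,0.2],"turn":0},
  ],
)

```text
time: 11.55
position: [0.5306, -0.1004, 0.1889]
tcp_rot: [0.001, 0.695, 0.719, 0.004]
contact_force: [-0.2, -0.9, -2.7]
finger_gap: 0.0171
```

```bash
python3 -c "
from h import *
for n in('scene','top'): cv2.imwrite(f'pics/{n}2.png',camera(n)[:,:,::-1])
mv([.530,-.1,.1606],.036)
s=cv2.imread('pics/scene2.png')
a=cv2.resize(s[110:240,230:330],(460,598),interpolation=cv2.INTER_CUBIC)
w=cv2.resize(cv2.imread('pics/top2.png')[200:320,330:398],(339,598),interpolation=cv2.INTER_CUBIC)
cv2.imwrite('pics/c4.png',np.hstack([a,w]))"
```

```text
lin [ 0.04 -0.04  2.83] turn -0.03 jaw yaw 0.032 tilt [0.0066 0.0034] pos [ 0.5302 -0.1005  0.1889] t 11.65 F [-0.5648  0.2583 -2.9274] gap 0.01750878235939166
```

View pics/c4.png

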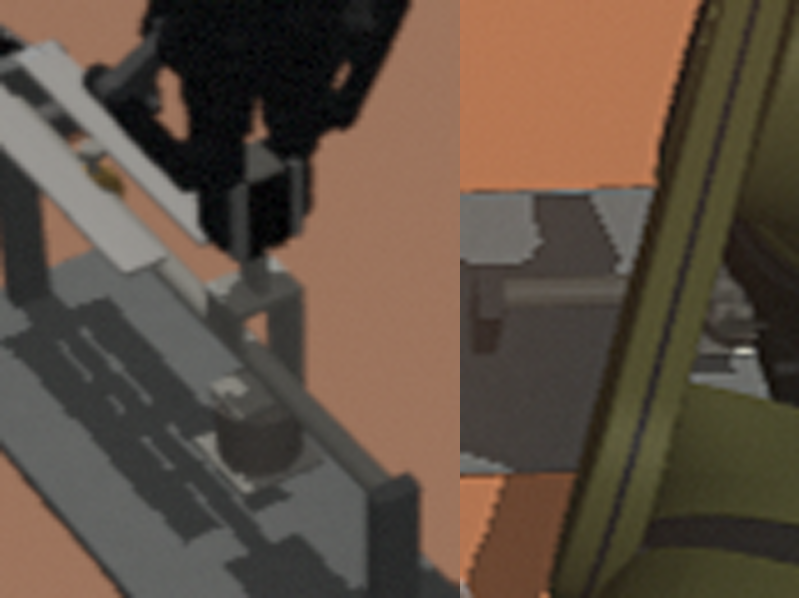

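The rail now passes behind the lip and through the hook, with no contact force. I'll lower gently.

Emit:
apply_moves(
  deltas=[
    {"linear":[0,0,0.5],"turn":0},
    {"linear":[0,0,1.0],"turn":0},
    {"linear":[0,0,1.4],"turn":0},
    {"linear":[0,0,1.8],"turn":0},
    {"linear":[0,0,2.1],"turn":0},
    {"linear":[0,0,2.4],"turn":0},
    {"linear":[0,0,2.6],"turn":0},
    {"linear":[0,0,2.6],"turn":0},
  ],
)

```text
time: 12.45
position: [0.5302, -0.1003, 0.1625]
tcp_rot: [0.001, 0.696, 0.718, 0.003]
contact_force: [-0.2, 0.2, -3.2]
finger_gap: 0.0174
```

Emit:
apply_moves(
  deltas=[
    {"linear":[0,0,0.05],"turn":0},
    {"linear":[0,0,0.1],"turn":0},
    {"linear":[0,0,0.15],"turn":0},
    {"linear":[0,0,0.2],"turn":0},
    {"linear":[0,0,0.2],"turn":0},
    {"linear":[0,0,0.2],"turn":0},
    {"linear":[0,0,0.2],"turn":0},
    {"linear":[0,0,0.2],"turn":0},
  ],
)

```text
time: 13.25
position: [0.5303, -0.1003, 0.1607]
tcp_rot: [0.001, 0.696, 0.718, 0.003]
contact_force: [-0.6, -1.0, -1.9]
finger_gap: 0.0173
```

Emit:
apply_moves(
  deltas=[
    {"linear":[0,0,0.05],"turn":0},
    {"linear":[0,0,0.1],"turn":0},
    {"linear":[0,0,0.15],"turn":0},
    {"linear":[0,0,0.15],"turn":0},
    {"linear":[0,0,0.15],"turn":0},
    {"linear":[0,0,0.15],"turn":0},
    {"linear":[0,0,0.15],"turn":0},
    {"linear":[0,0,0.15],"turn":0},
  ],
)

```text
time: 14.05
position: [0.5304, -0.1004, 0.1606]
tcp_rot: [0.001, 0.696, 0.718, 0.003]
contact_force: [-4.3, 0.7, 6.6]
finger_gap: 0.0174
```

The hook is seated: contact force at z=0.1606. I'll slide toward the collar, slowing near the end.

Emit:
apply_moves(
  deltas=[
    {"linear":[0,0,-0.05],"turn":0},
    {"linear":[-0.6,0,-0.05],"turn":0},
    {"linear":[-1.5,0,-0.05],"turn":0},
    {"linear":[-2.7,0,-0.05],"turn":0},
    {"linear":[-3.9,0,-0.05],"turn":0},
    {"linear":[-5.1,0,-0.05],"turn":0},
    {"linear":[-6,0,-0.05],"turn":0},
    {"linear":[-6.4,0,-0.05],"turn":0},
  ],
)

```text
time: 14.85
position: [0.5324, -0.1656, 0.1607]
tcp_rot: [0.001, 0.696, 0.718, 0.003]
contact_force: [0.9, 1.4, -1.6]
finger_gap: 0.0173
```

```bash
python3 -c "
from h import *
mv([.5338,-.203,.1606],.036)
m=camera_model('wrist');cv2.imwrite('pics/w5.png',camera('wrist')[:,:,::-1])
print(proj('wrist',(.5365,-.234,.125),m),proj('wrist',(.5347,-.1645,.215),m))"
```

```text
lin [-3.74  0.02 -0.  ] turn -0.03 jaw yaw 0.031 tilt [0.0062 0.0033] pos [ 0.5324 -0.1656  0.1607] t 14.85 F [ 0.8821  1.4277 -1.5708] gap 0.0173390636773576
[322.6959 386.7087] [327.6501 390.335 ]
```

Emit:
apply_moves(
  deltas=[
    {"linear":[-0.6,0,0],"turn":0},
    {"linear":[-1.2,0,0],"turn":0},
    {"linear":[-1.8,0,0],"turn":0},
    {"linear":[-2.4,0,0],"turn":0},
    {"linear":[-3,0,0],"turn":0},
    {"linear":[-3.4,0,0],"turn":0},
    {"linear":[-3.6,0,0],"turn":0},
    {"linear":[-3.6,0,0],"turn":0},
  ],
)

```text
time: 15.7
position: [0.5336, -0.2023, 0.1607]
tcp_rot: [0.002, 0.696, 0.718, 0.003]
contact_force: [0.8, -0.9, -1.2]
finger_gap: 0.0171
```

Emit:
apply_moves(
  deltas=[
    {"linear":[-0.1,0,0],"turn":0},
    {"linear":[-0.2,0,0],"turn":0},
    {"linear":[-0.3,0,0],"turn":0},
    {"linear":[-0.4,0,0],"turn":0},
    {"linear":[-0.5,0,0],"turn":0},
    {"linear":[-0.6,0,0],"turn":0},
    {"linear":[-0.6,0,0],"turn":0},
    {"linear":[-0.6,0,0],"turn":0},
  ],
)

```text
time: 16.5
position: [0.5338, -0.2084, 0.1607]
tcp_rot: [0.002, 0.696, 0.718, 0.003]
contact_force: [0.7, 0.8, -1.9]
finger_gap: 0.0173
```

Emit:
apply_moves(
  deltas=[
    {"linear":[-0.05,0,0],"turn":0},
    {"linear":[-0.1,0,0],"turn":0},
    {"linear":[-0.15,0,0],"turn":0},
    {"linear":[-0.2,0,0],"turn":0},
    {"linear":[-0.25,0,0],"turn":0},
    {"linear":[-0.25,0,0],"turn":0},
    {"linear":[-0.25,0,0],"turn":0},
    {"linear":[-0.25,0,0],"turn":0},
  ],
)

```text
time: 17.3
position: [0.5339, -0.211, 0.1607]
tcp_rot: [0.002, 0.696, 0.718, 0.003]
contact_force: [-0.7, 0.4, -0.8]
finger_gap: 0.0173
```

```bash
python3 -c "
from h import *
for n in('scene','top'): cv2.imwrite(f'pics/{n}6.png',camera(n)[:,:,::-1])
mv([.530,-.1,.1606],.036)
s=cv2.imread('pics/scene6.png')
a=cv2.resize(s[100:220,200:300],(500,600),interpolation=cv2.INTER_CUBIC)
b=cv2.resize(cv2.imread('pics/scene0.png')[120:165,215:275],(300,225),interpolation=cv2.INTER_CUBIC)
w=cv2.resize(cv2.imread('pics/top6.png')[220:295,420:480],(300,375),interpolation=cv2.INTER_CUBIC)
cv2.imwrite('pics/c5.png',np.hstack([a,np.vstack([b,w])]))"
```

```text
lin [11.1  -0.05  0.02] turn -0.04 jaw yaw 0.031 tilt [0.0065 0.0017] pos [ 0.5339 -0.211   0.1607] t 17.4 F [-0.2673  0.5078 -1.0437] gap 0.01730222056360375
```

View pics/c5.png

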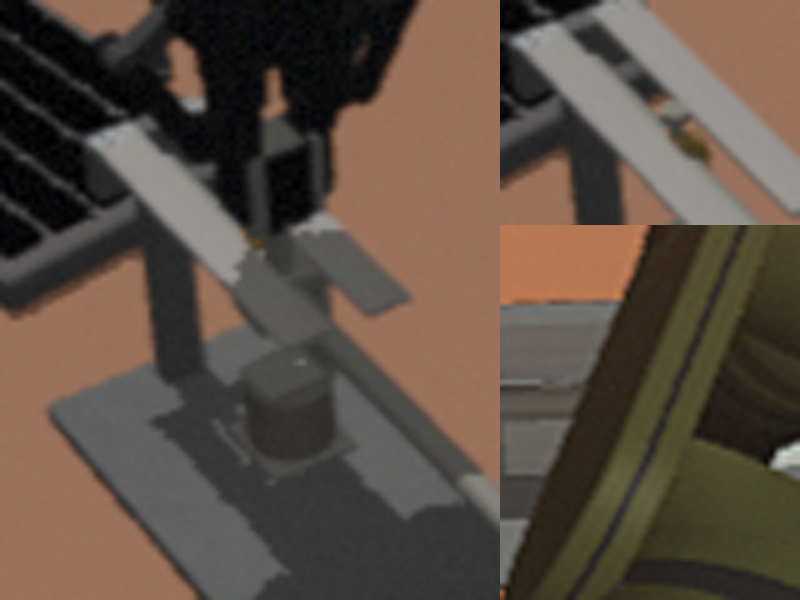

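The hanger's stem is in the slot, and the brass collar shows just ahead of the hook (crop 250,240). I'll creep forward with force feedback.

Emit:
apply_moves(
  deltas=[
    {"linear":[-0.05,0,0],"turn":0},
    {"linear":[-0.1,0,0],"turn":0},
    {"linear":[-0.15,0,0],"turn":0},
    {"linear":[-0.2,0,0],"turn":0},
    {"linear":[-0.2,0,0],"turn":0},
    {"linear":[-0.2,0,0],"turn":0},
    {"linear":[-0.2,0,0],"turn":0},
    {"linear":[-0.2,0,0],"turn":0},
  ],
)

```text
time: 18.2
position: [0.534, -0.213, 0.1607]
tcp_rot: [0.002, 0.696, 0.718, 0.003]
contact_force: [0.9, 0.9, -0.9]
finger_gap: 0.0171
```

```bash
python3 -c "
from h import *
s=state();print(s['position'],s['contact_force'],s['wrist_torque'])"
```

```text
[ 0.534  -0.213   0.1607] [ 0.875   0.9481 -0.9347] [ 0.1125 -0.0178 -0.0449]
```

Emit:
apply_moves(
  deltas=[
    {"linear":[-0.05,0,0],"turn":0},
    {"linear":[-0.1,0,0],"turn":0},
    {"linear":[-0.15,0,0],"turn":0},
    {"linear":[-0.15,0,0],"turn":0},
    {"linear":[-0.15,0,0],"turn":0},
    {"linear":[-0.15,0,0],"turn":0},
    {"linear":[-0.15,0,0],"turn":0},
    {"linear":[-0.15,0,0],"turn":0},
  ],
)

```text
time: 19.0
position: [0.534, -0.2133, 0.1607]
tcp_rot: [0.001, 0.696, 0.718, 0.004]
contact_force: [-0.7, 6.2, 0.7]
finger_gap: 0.0176
```

```bash
python3 -c "
from h import *
s=state();print(s['position'],s['contact_force'],s['wrist_torque'])"
```

```text
[ 0.534  -0.2133  0.1607] [-0.7044  6.1651  0.712 ] [ 1.108   0.0986 -0.0413]
```

Contact: Fy jumped to 6 N with the tool stopped, below the collar's 10 N slip force. I'll release and retreat upward.

Emit:
apply_moves(
  deltas=[
    {"linear":[0,0,0],"turn":0},
    {"linear":[0,0,0],"turn":0},
    {"linear":[0,0,0],"turn":0},
    {"linear":[0,0,0],"turn":0},
    {"linear":[0,0,0],"turn":0},
    {"linear":[0,0,0],"turn":0},
    {"linear":[0,0,0],"turn":0},
    {"linear":[0,0,0],"turn":0},
  ],
  grip=8.5,
)

```text
time: 19.8
position: [0.534, -0.2134, 0.1607]
tcp_rot: [0.001, 0.696, 0.718, 0.004]
contact_force: [0.1, -0.2, 0.1]
finger_gap: 0.0848
```

Emit:
apply_moves(
  deltas=[
    {"linear":[0,0,-1],"turn":0},
    {"linear":[0,0,-2.5],"turn":0},
    {"linear":[0,0,-4.5],"turn":0},
    {"linear":[0,0,-6.5],"turn":0},
    {"linear":[0,0,-8.5],"turn":0},
    {"linear":[0,0,-10.5],"turn":0},
    {"linear":[0,0,-12],"turn":0},
    {"linear":[0,0,-12],"turn":0},
  ],
)

```text
time: 20.6
position: [0.5346, -0.2146, 0.285]
tcp_rot: [0.004, 0.696, 0.718, 0.005]
contact_force: [-0.1, 0.0, -0.0]
finger_gap: 0.0847
```

Emit:
apply_moves(
  deltas=[
    {"linear":[-1,-3,0],"turn":0},
    {"linear":[-2,-6,0],"turn":0},
    {"linear":[-3,-9,0],"turn":0},
    {"linear":[-4,-11,0],"turn":0},
    {"linear":[-5,-12,0],"turn":0},
    {"linear":[-6,-12,0],"turn":0},
    {"linear":[-7,-12,0],"turn":0},
    {"linear":[-8,-12,0],"turn":0},
  ],
)

```text
time: 21.4
position: [0.4178, -0.2991, 0.2833]
tcp_rot: [0.004, 0.696, 0.718, 0.005]
contact_force: [0.5, -0.5, -0.8]
finger_gap: 0.0849
```

```bash
python3 -c "
from h import *
time=state()['time']
for n in('scene','top'): cv2.imwrite(f'pics/{n}7.png',camera(n)[:,:,::-1])
s=cv2.imread('pics/scene7.png')
a=cv2.resize(s[100:220,200:300],(500,600),interpolation=cv2.INTER_CUBIC)
b=cv2.resize(cv2.imread('pics/scene0.png')[120:165,215:275],(300,225),interpolation=cv2.INTER_CUBIC)
w=cv2.resize(cv2.imread('pics/top7.png')[220:295,420:480],(300,375),interpolation=cv2.INTER_CUBIC)
cv2.imwrite('pics/c6.png',np.hstack([a,np.vstack([b,w])]));mv([.5,-.3,.3])"
```

```text
lin [-0.32  8.25 -1.59] turn 0 jaw yaw 0.031 tilt [0.0115 0.0015] pos [ 0.4177 -0.2993  0.2831] t 21.5 F [ 0.5759  0.4225 -0.469 ] gap 0.08503973547044257
```

View pics/c6.png

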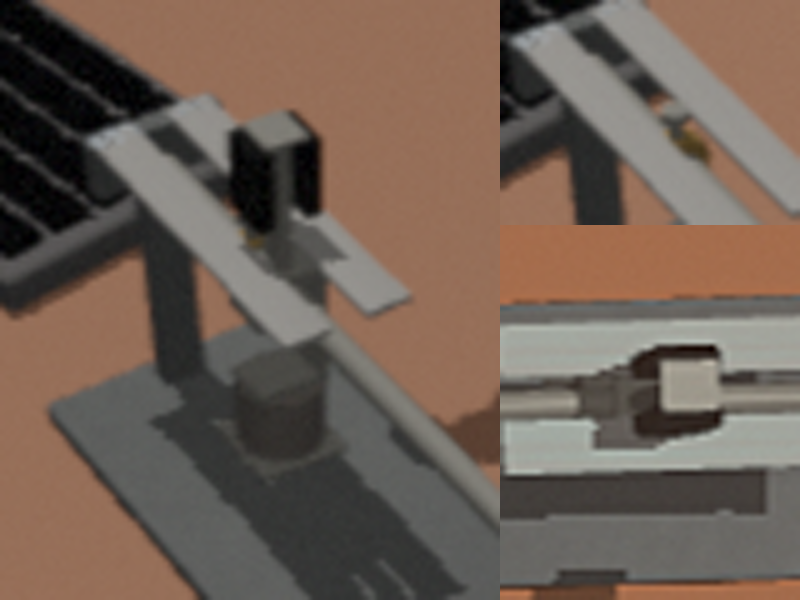

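The hanger hangs upright in the slot with its cap at crop (690,387), and the gripper is clear. One last numeric check of the hook's distance to the collar, then I hand in.

```bash
python3 - <<'E'
from h import *
p=onz("top",(420+190/5,220+162/5),.197);print("cap top",p,"expected hook y for touch ~ -.2155")
for i in(0,6,7):
    s=cv2.imread(f"pics/scene{i}.png").astype(int)[125:165,235:270]
    m=(s[:,:,2]-s[:,:,0]>50)&(s[:,:,1]-s[:,:,0]>25)&(s[:,:,2]-s[:,:,1]<45)
    v,u=np.nonzero(m);print(i,m.sum(),(u.min()+235,u.max()+235,v.min()+125,v.max()+125) if m.any() else None)
d=cv2.absdiff(cv2.imread("pics/scene0.png"),cv2.imread("pics/scene7.png")).max(2)
for n,(x0,x1,y0,y1) in dict(hangC=(335,372,265,330),hangA=(395,430,325,400),solvent=(230,275,290,365),plugs=(285,345,350,430),gland=(198,232,300,330)).items(): print(n,(d[y0:y1,x0:x1]>40).sum())
E
```

```text
cap top [ 0.5291 -0.2167  0.197 ] expected hook y for touch ~ -.2155
0 6 (np.int64(252), np.int64(255), np.int64(145), np.int64(148))
6 0 None
7 0 None
hangC 17
hangA 0
solvent 0
plugs 0
gland 0
```

```bash
python3 -c "
from station import *
print(close_job())"
```

```text
the job is handed in; nothing more can be done
None
```

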